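Screw down the lid of the paper-clip jar that was left unthreaded

ROBOT

A 6-joint arm with a two-finger parallel gripper is mounted at the origin on the work surface; the furniture and walls round the work are solid. World frame = base frame: x ahead of the robot, y to its left, z up, the work surface at z = 0. Lengths are in m, angles in rad, forces in N, time in s.
With the tool pointing down it reaches from about 0.35 to 0.775 m from the base axis. Payload 7.3 kg.
Tool frame: the origin (TCP) lies midway between the tips of the shut fingers; the grasp point (between the pads) lies 19 mm behind it; z points along the fingers, y is the direction in which the jaws open and shut (so a half turn about z gives the same grasp; the last joint's range is limited). The gripper opens to 92 mm and grips with 3 to 60 N. Pads are 19 mm wide; open, the fingers measure 130 mm over their backs; the gripper's body (75 mm by 190 mm) begins 47 mm behind the grasp point.
Start: joints at [-1.487, 0.342, 1.524, -0, 1.275, -0.146], TCP at [0.12, -0.511, 0.227] pointing down, gripper open.
Joint ranges: [-2.53, 2.53], [-0.77, 2.02], [0.04, 2.7], [-1, 4.14], [0.28, 2.66], [-3.11, 3.11]. Speed limits (rad/s): [2.57, 2.57, 3.14, 3.14, 3.14, 3.14].

INTERFACE

Orientations are given as [roll, pitch, yaw] about the fixed x, y, z axes, in that order (R = Rz(yaw) Ry(pitch) Rx(roll)).
In Python, from cell import status, eyes, job gives the robot as it stands.
- The arm moves only by the tool jog_arm, never from a script. Its argument "series" is a list of rows, each a list of 3 entries, a list of its own where there are three numbers: the gripper command: -1 is shut, 1 is fully open, values between are in proportion, then the shift along the tool's x, y, z in m, then the turn, a rotation vector about the tool's x, y, z in rad. In form: [[grip, [x, y, z], [ax, ay, az]], ...]. A call has 1 to 12 rows; each row is the pose to reach, as a shift and turn from the pose commanded when the call began, along the tool's axes at that moment; what a row does not reach only later rows make up. A row lasts 1/12 s, in which the tool goes at most 41.7 mm and 7.16 degrees, less where a joint would pass 70% of its speed; a pose out of reach is approached as far as the arm can. A call with a gripper value outside its range is refused whole. The fingers move at their own pace and stop on an object; "squeeze" is the grip in N (left out, the last holds). Time passes only in rows, so rows that repeat a pose let the fingers close. It gives the time, the measured TCP pose, the force and the opening at its end, in the units of the state.
- status.observe(): the state, without advancing time (a new reading comes with each control period).
- eyes.read_camera(name): name is "scene" or "top" or "wrist"; returns a dict with "img" (420x560x3 uint8, red, green, blue), "range_z" (420x560 float32, m along the optical axis (not along the pixel's ray), 0 where there is no reading), "camera_matrix" (3x3 intrinsics, pixels), "T" (4x4, takes a point from camera to world coordinates); the wrist camera has in their place "tool_from_camera" (4x4, takes a point from camera to tool coordinates, whose origin is the TCP and whose axes are the flange's). Camera axes: x right, y down, z forward; pixel columns grow to the right and rows downward; lengths in m; the calibration is good to about 2 mm. A picture is of the moment at which its call begins: read the wrist's pose just before it.
- job.hand_in(): hands the job in, once; it reports no verdict.
The state is a dict: "time": time; "qpos": joint angles; "qvel": joint speeds; "joint_efforts": joint torques, N m; "tool_pos": TCP position; "tool_rot": TCP orientation; "contact_force": force on the tool from outside, world axes, zero at the start; "torque": the same for the moment, N m; "opening": finger opening in m.
Only numpy, scipy, OpenCV 4.12 (cv2) and the standard library are available. Lean on these libraries where they do the work, as an engineer would, in place of code of your own. Each camera call takes 0.05 s, during which the arm holds its last target.

TASK

Two paper-clip jars stand on the desk; one is shut, but the lid of the other only rests on top of its thread and stands up high. Without lifting that lid off, turn it backwards (anticlockwise seen from above) until it drops into its thread, then screw it down clockwise until it is fully home, and let go. Leave the shut jar where it is.

Things in the scene. Friction and masses are not known exactly. Their poses are not given: they have to be found in the camera images.
- open_jar: Jar to close: glass, 74 mm across, stuck to the 3 mm desk mat. Origin: centre of its foot, z up. Shoulder at 55 mm, then a white neck 42 mm across, 28 mm high, with a 3-start thread. White upright rib 6 mm wide on its -x side. Relative yaw below = lid yaw minus jar yaw (0: the lid's pointer is over the rib); stops on the neck limit it to +0.23 (back) and -1.38 rad (home). No springs; 1 mm sideways play.
- loose_lid: Ribbed grey lid resting on that jar, 63 mm across, 31 mm high, 80 g; origin: centre of its underside, z up. Pointer nose on its -x rim. Starts 71 mm above the jar's origin at relative yaw -0.6 to -1.0. At 0 +- 0.2 it can sink 10 mm (to 61 mm), by its weight or as the hand lowers it. Turned clockwise it then sinks evenly 5 mm between -0.4 and -1.38, to 56 mm (home); 1.5 mm vertical play.
- lid_grip (a point): Middle of the upright grip bar on top of the loose lid, 43 mm above the lid's origin, on its axis; axes as the lid's. The bar is 46 mm long (along x), 12 mm thick (along y), 24 mm high (31 to 55 mm above the lid's origin): pinch it from above across its 12 mm.
- closed_jar_rim (a point): The other jar, on the bare desk, to be left alone: same glass jar with the same kind of lid fully home (lid top 87 mm, bar top 111 mm above its foot), loose, 700 g. This point is on its shoulder, 31.5 mm from its axis on the -x side (its rib), 55 mm up; axes as the jar's.

How it is judged:
By the outcome, as a careful person would: the job done as asked, in the order asked, and still so for the second after the job is handed in, with the robot touching nothing.
It also fails if it takes over 35 s, if anything falls off the work surface, if the arm or the gripper's body presses on something with over 40 N, if the wrist force passes 120 N, or if a joint passes its speed limit or range.

## Working session

There is one attempt and no reset: what is moved stays moved. The work goes in short steps, Python scripts to look and compute and a tool call to move; the robot and the scene stay as the last step left them, time stands still between calls to the robot, and variables do not carry over. Pictures are saved under pics/ and viewed, and the job is handed in when it is done.

Besides the shell and the picture viewer there is one more tool, called after "Call:" as name(argument=value, ...), one argument or row to a line, values as JSON. jog_arm: Moves the arm, as the interface text tells. Its arguments: {"type":"object","properties":{"series":{"type":"array","items":{"type":"array"}},"squeeze":{"type":"number"}},"required":["series"]}

```bash
mkdir -p pics; python3 - <<'E'
from cell import status, eyes, job
import cv2,numpy as np
print(status.observe())
for n in ("scene","top"):
    d=eyes.read_camera(n); np.savez(f"{n}0.npz",**d)
    cv2.imwrite(f"pics/{n}0.png",d["img"][:,:,::-1]); print(n,d["camera_matrix"],d["T"])
E
```

```text
{'time': 0.0, 'qpos': array([-1.48706055e+00,  3.42736186e-01,  1.52503200e+00,  1.81481528e-05,
        1.27538886e+00, -1.46011955e-01]), 'qvel': array([-1.19689565e-03, -7.49463312e-04,  8.01844802e-04, -7.31191961e-04,
       -2.02736829e-05, -6.56822312e-04]), 'joint_efforts': array([ 6.48721107e-04, -4.31244063e+01, -2.44215757e+01,  7.18913111e-02,
        5.58936386e-02, -1.33045824e-04]), 'tool_pos': array([ 0.11954552, -0.5107865 ,  0.22603275]), 'tool_rot': array([-3.14004742e+00, -2.44779431e-04,  2.29742244e-01]), 'contact_force': array([-0.4569071 , -0.05463741,  1.42459548]), 'torque': array([-0.04439685, -0.03042508, -0.02992244]), 'opening': 0.0917197996663204}
scene [[531.08067562   0.         283.54247197]
 [  0.         531.08067562 197.50906656]
 [  0.           0.           1.        ]] [[-0.98535742  0.12359935 -0.11744766  0.5401517 ]
 [ 0.17040075  0.69020636 -0.70326294  0.40527715]
 [-0.00585972 -0.71297853 -0.70116138  0.6965257 ]
 [ 0.          0.          0.          1.        ]]
top [[518.58918133   0.         276.13825463]
 [  0.         518.58918133 216.76969749]
 [  0.           0.           1.        ]] [[-0.0933966  -0.97434916  0.20474565  0.26272085]
 [-0.99561386  0.09253253 -0.01381205 -0.19199523]
 [-0.00548788 -0.20513761 -0.97871776  0.94844725]
 [ 0.          0.          0.          1.        ]]
```

View pics/scene0.png

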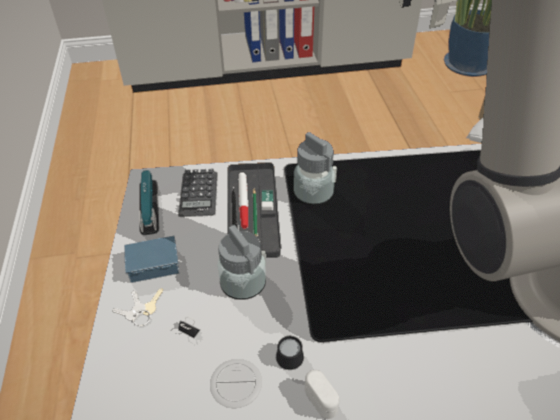

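View pics/top0.png

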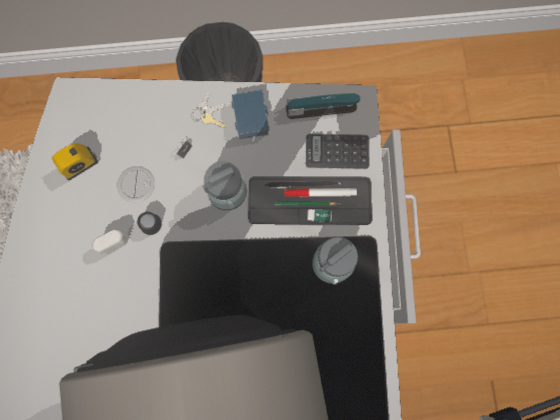

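Top view: one jar stands on the black mat at (335,260) and the other on the bare desk at (225,187). The scene view shows them at (314,170) and (242,260). I'll zoom in.

```bash
python3 - <<'E'
import cv2,numpy as np
t=np.load("top0.npz");s=np.load("scene0.npz")
a=t["img"][225:300,290:390,::-1];b=s["img"][125:210,275:360,::-1]
a=cv2.resize(a,(400,300),interpolation=cv2.INTER_CUBIC);b=cv2.resize(b,(400,400),interpolation=cv2.INTER_CUBIC)
c=np.zeros((400,800,3),np.uint8);c[:300,:400]=a;c[:,400:]=b
cv2.imwrite("pics/z0.png",c)
for d in(t,s):
    K=d["camera_matrix"];T=d["T"];Z=d["range_z"]
    v,u=np.mgrid[:420,:560];P=np.stack([(u-K[0,2])/K[0,0]*Z,(v-K[1,2])/K[1,1]*Z,Z],-1)@T[:3,:3].T+T[:3,3]
    for (u0,v0,u1,v1) in ([(290,225,390,300),(195,150,255,215)] if d is t else [(275,125,360,210),(210,215,275,300)]):
        p=P[v0:v1,u0:u1].reshape(-1,3); z=p[:,2]; ok=d["range_z"][v0:v1,u0:u1].ravel()>0
        p=p[ok]
        h,e=np.histogram(p[:,2],bins=np.arange(-.005,.16,.005)); print(dict((round(float(x)+.0025,4),int(n)) for x,n in zip(e,h) if n))
        top=p[(p[:,2]>p[:,2].max()-.006)]; print("max",p[:,2].max(),top.mean(0),len(top))
        if len(top)>5:
            r=cv2.minAreaRect(((top[:,:2])*1000).astype(np.float32)); print(r)
E
```

```text
{-0.0025: 1229, 0.0025: 4200, 0.0075: 405, 0.0125: 11, 0.0175: 10, 0.0225: 12, 0.0275: 17, 0.0325: 13, 0.0375: 9, 0.0425: 11, 0.0475: 47, 0.0525: 110, 0.0575: 105, 0.0625: 3, 0.0725: 2, 0.0775: 5, 0.0825: 16, 0.0875: 19, 0.0925: 15, 0.0975: 34, 0.1025: 544, 0.1075: 386, 0.1125: 8, 0.1175: 5, 0.1225: 15, 0.1275: 171, 0.1325: 32}
max 0.13253785732316514 [ 0.36501575 -0.29857408  0.12879069] 174
((365.63885498046875, -299.1214599609375), (11.492345809936523, 45.06340789794922), 33.293880462646484)
{-0.0025: 1265, 0.0025: 905, 0.0075: 42, 0.0125: 55, 0.0175: 94, 0.0225: 21, 0.0275: 24, 0.0325: 24, 0.0375: 30, 0.0425: 33, 0.0475: 85, 0.0525: 117, 0.0575: 29, 0.0625: 19, 0.0675: 35, 0.0725: 31, 0.0775: 40, 0.0825: 158, 0.0875: 594, 0.0925: 38, 0.0975: 21, 0.1025: 29, 0.1075: 98, 0.1125: 94}
max 0.11430969672705171 [ 0.51991166 -0.11803729  0.11044479] 156
((519.7216186523438, -117.78556060791016), (11.550315856933594, 45.12983322143555), 21.92392921447754)
{-0.0025: 167, 0.0025: 2160, 0.0075: 503, 0.0125: 81, 0.0175: 116, 0.0225: 85, 0.0275: 74, 0.0325: 85, 0.0375: 77, 0.0425: 90, 0.0475: 
[... 151 characters left out ...]
0.1125: 44, 0.1175: 51, 0.1225: 56, 0.1275: 94, 0.1325: 48}
max 0.13297790838657042 [ 0.36665239 -0.29521848  0.12959997] 126
((365.8700866699219, -296.4788818359375), (13.619803428649902, 46.132869720458984), 35.339996337890625)
{-0.0025: 297, 0.0025: 1970, 0.0075: 269, 0.0125: 235, 0.0175: 207, 0.0225: 102, 0.0275: 87, 0.0325: 86, 0.0375: 95, 0.0425: 83, 0.0475: 156, 0.0525: 207, 0.0575: 110, 0.0625: 81, 0.0675: 88, 0.0725: 85, 0.0775: 96, 0.0825: 118, 0.0875: 756, 0.0925: 65, 0.0975: 42, 0.1025: 40, 0.1075: 59, 0.1125: 165}
max 0.11416088914568534 [ 0.52120505 -0.11343468  0.11145409] 198
((521.3225708007812, -115.25112915039062), (12.0572509765625, 45.15157699584961), 21.383882522583008)
```

View pics/z0.png

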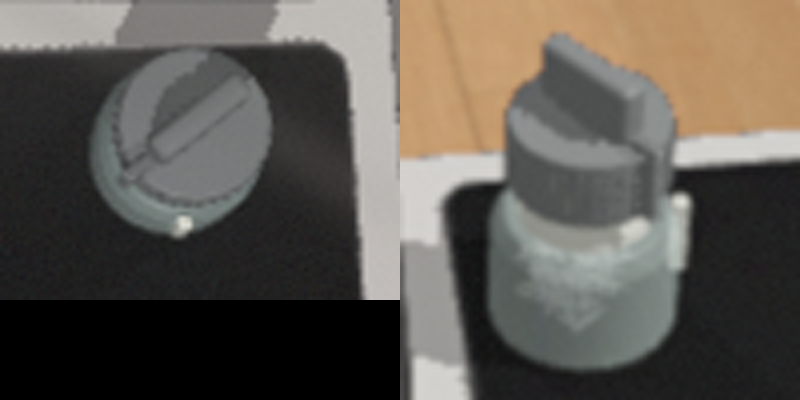

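Confirmed: the jar on the mat has the raised lid (bar top ≈ 0.130 m). Its pointer is at the lower left of the top view and the rib is at about (335,281). Next I'll measure the rib azimuth.

```bash
cat > h.py <<'E'
import cv2,numpy as np
def cloud(d,T=None):
    T=d["T"] if T is None else T
    K=d["camera_matrix"];Z=d["range_z"];v,u=np.mgrid[:420,:560]
    return np.stack([(u-K[0,2])/K[0,0]*Z,(v-K[1,2])/K[1,1]*Z,Z],-1)@T[:3,:3].T+T[:3,3]
def white(d,th=165):
    im=d["img"].astype(int); return (im.min(2)>th)&(im.max(2)-im.min(2)<45)
E
python3 - <<'E'
from h import *
c=np.array([.3655,-.2975])
for n in("top","scene"):
    d=np.load(n+"0.npz");P=cloud(d);
    r=np.hypot(*(P[...,:2]-c).transpose(2,0,1))
    m=white(d)&(r>.028)&(r<.05)&(P[...,2]>.012)&(P[...,2]<.075)
    p=P[m];az=np.arctan2(p[:,1]-c[1],p[:,0]-c[0]); 
    v,u=np.nonzero(m)
    print(n,m.sum()); 
    for k in np.argsort(p[:,2])[::max(1,len(p)//12)]: print(u[k],v[k],p[k].round(4),r[m][k].round(4),np.degrees(az[k]).round(1))
    # body: points on the jar glass z .015-.05
    m=(P[...,2]>.015)&(P[...,2]<.05)&(r<.045)&~white(d); q=P[m][:,:2]
    A=np.c_[2*q,np.ones(len(q))];s=np.linalg.lstsq(A,(q**2).sum(1),rcond=None)[0];print("circ",s[:2],np.sqrt(s[2]+s[:2]@s[:2]),len(q))
    # bar edges
    m=(P[...,2]>.123)&(r<.04);q=(P[m][:,:2]*1000).astype(np.float32);mu=q.mean(0);w,V=np.linalg.eigh(np.cov((q-mu).T));print("bar",mu,np.degrees(np.arctan2(V[1,1],V[0,1])))
    # lid top disc
    m=(P[...,2]>.1)&(P[...,2]<.112)&(r<.04);q=(P[m][:,:2]*1000).astype(np.float32);print(cv2.minEnclosingCircle(q))
E
```

```text
top 10
334 280 [ 0.3302 -0.2935  0.0515] 0.0356 173.5
335 282 [ 0.3265 -0.2946  0.0527] 0.0391 175.8
337 280 [ 0.3292 -0.2978  0.058 ] 0.0363 -179.5
336 281 [ 0.3277 -0.2959  0.0582] 0.0379 177.6
335 281 [ 0.3278 -0.2941  0.059 ] 0.0379 174.9
336 279 [ 0.331  -0.2962  0.0593] 0.0346 177.8
336 280 [ 0.3292 -0.2959  0.0597] 0.0363 177.5
337 281 [ 0.3274 -0.2974  0.0602] 0.0381 179.8
335 279 [ 0.331  -0.2943  0.061 ] 0.0347 174.7
335 280 [ 0.3292 -0.294   0.062 ] 0.0364 174.4
circ [ 0.36507674 -0.29925234] 0.03624410401790083 119
bar [ 365.35242 -299.01562] 122.6260965191303
((364.5676574707031, -297.1451721191406), 33.749359130859375)
scene 59
334 178 [ 0.3291 -0.2922  0.0352] 0.0368 171.7
334 176 [ 0.3297 -0.291   0.0413] 0.0363 169.7
332 180 [ 0.3376 -0.2754  0.0468] 0.0356 141.6
333 177 [ 0.3348 -0.2801  0.0494] 0.0353 150.5
333 170 [ 0.3312 -0.2954  0.0524] 0.0343 176.5
334 171 [ 0.3305 -0.2909  0.0538] 0.0356 169.4
333 174 [ 0.3346 -0.2821  0.0549] 0.0345 153.5
332 170 [ 0.3344 -0.2911  0.0566] 0.0318 168.4
320 180 [ 0.3619 -0.268   0.0575] 0.0298 97.0
307 178 [ 0.3837 -0.2762  0.0584] 0.0281 49.5
334 169 [ 0.3309 -0.2909  0.0587] 0.0353 169.2
320 179 [ 0.3617 -0.269   0.0589] 0.0288 97.6
318 179 [ 0.3654 -0.2687  0.0597] 0.0288 90.2
334 168 [ 0.3307 -0.2918  0.0603] 0.0352 170.7
335 167 [ 0.3287 -0.293   0.0614] 0.0371 173.0
circ [ 0.36610897 -0.29801422] 0.036726748208133105 552
bar [ 366.8199  -294.12048] 123.13968369507421
((365.92919921875, -294.2247619628906), 34.14586639404297)
```

Call:
jog_arm(
  series=[
    [1,[0.288,-0.15,0.03],[0,0,1.215]],
    [1,[0.288,-0.15,0.03],[0,0,1.215]],
    [1,[0.288,-0.15,0.03],[0,0,1.215]],
    [1,[0.288,-0.15,0.03],[0,0,1.215]],
    [1,[0.288,-0.15,0.03],[0,0,1.215]],
    [1,[0.288,-0.15,0.03],[0,0,1.215]],
    [1,[0.288,-0.15,0.03],[0,0,1.215]],
    [1,[0.288,-0.15,0.03],[0,0,1.215]],
    [1,[0.288,-0.15,0.03],[0,0,1.215]],
    [1,[0.288,-0.15,0.03],[0,0,1.215]],
    [1,[0.288,-0.15,0.03],[0,0,1.215]],
    [1,[0.288,-0.15,0.03],[0,0,1.215]],
  ],
)

```text
time: 1.1
tool_pos: [0.3662, -0.2988, 0.1963]
tool_rot: [3.141, 0.001, -0.986]
contact_force: [0.6, 0.2, -0.7]
opening: 0.092
```

```bash
cat >> h.py <<'E'
def wristT(st,d):
    from scipy.spatial.transform import Rotation as R
    T=np.eye(4);T[:3,:3]=R.from_euler("xyz",st["tool_rot"]).as_matrix();T[:3,3]=st["tool_pos"];return T@d["tool_from_camera"]
E
python3 - <<'E'
from h import *
from cell import status,eyes
for i in range(1):
    st=status.observe();d=eyes.read_camera("wrist")
print(st["time"],st["qpos"],st["tool_pos"],st["tool_rot"],st["contact_force"],st["opening"])
np.savez("w1.npz",**d);cv2.imwrite("pics/w1.png",d["img"][:,:,::-1])
P=cloud(d,wristT(st,d));ok=d["range_z"]>0
r=np.hypot(P[...,0]-.3655,P[...,1]+.2985)
m=ok&(P[...,2]>.122)&(P[...,2]<.14)&(r<.04);q=(P[m][:,:2]*1000).astype(np.float32);print("bar",cv2.minAreaRect(q),np.median(P[m][:,2]))
m=ok&(P[...,2]>.095)&(P[...,2]<.112)&(r<.04);q=(P[m][:,:2]*1000).astype(np.float32);print("lid",cv2.minEnclosingCircle(q))
m=white(d)&ok&(r>.028)&(r<.045)&(P[...,2]>.012)&(P[...,2]<.075);p=P[m];print(len(p),p.mean(0) if len(p) else 0)
E
```

```text
1.1 [-8.46764140e-01  2.76075638e-01  1.70941557e+00 -1.34762153e-04
  1.15696032e+00  1.71039670e+00] [ 0.36615154 -0.2988151   0.19634709] [ 3.14135100e+00  8.33360457e-04 -9.86310372e-01] [ 0.57826473  0.17770489 -0.74190223] 0.0919746043653165
bar ((363.9299011230469, -297.9051208496094), (12.011160850524902, 44.975738525390625), 33.0662841796875) 0.12732535973003517
lid ((361.99066162109375, -295.8246765136719), 34.599647521972656)
16 [ 0.3717641  -0.32359404  0.05779178]
```

View pics/w1.png

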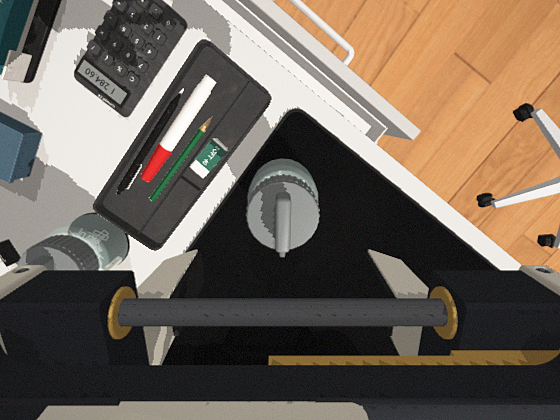

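The wrist view shows the lid centred at about (283,215), with the bar along the image vertical and the pointer at (281,256). All three views agree to about 2 mm. I'll descend onto the bar and pinch it.

Call:
jog_arm(
  series=[
    [0,[-0.001,0,0.03],[0,0,0]],
    [0,[-0.001,0,0.06],[0,0,0]],
    [0,[-0.001,0,0.08],[0,0,0]],
    [0,[-0.001,0,0.087],[0,0,0]],
    [0,[-0.001,0,0.087],[0,0,0]],
    [0,[-0.001,0,0.087],[0,0,0]],
  ],
  squeeze=30,
)

```text
time: 1.65
tool_pos: [0.3654, -0.2993, 0.1103]
tool_rot: [-3.142, -0.001, -0.985]
contact_force: [0.5, -0.3, -0.8]
opening: 0.0564
```

Call:
jog_arm(
  series=[
    [-1,[0,0,0],[0,0,0]],
    [-1,[0,0,0],[0,0,0]],
    [-1,[0,0,0],[0,0,0]],
    [-1,[0,0,0],[0,0,0]],
    [-1,[0,0,0],[0,0,0]],
    [-1,[0,0,0],[0,0,0]],
  ],
  squeeze=30,
)

```text
time: 2.15
tool_pos: [0.3654, -0.2988, 0.11]
tool_rot: [3.142, -0.001, -0.985]
contact_force: [0.5, 0.2, -0.3]
opening: 0.0164
```

Call:
jog_arm(
  series=[
    [-1,[0,0,0],[0,0,0]],
    [-1,[0,0,0],[0,0,0]],
    [-1,[0,0,0],[0,0,0]],
  ],
)

```text
time: 2.4
tool_pos: [0.3654, -0.2988, 0.1098]
tool_rot: [-3.142, -0.0, -0.985]
contact_force: [0.2, -0.6, 1.1]
opening: 0.0117
```

The bar is gripped at 11.7 mm with almost no side force. I'll turn it anticlockwise at constant height.

Call:
jog_arm(
  series=[
    [-1,[0,0,0],[0,0,-0.07]],
    [-1,[0,0,0],[0,0,-0.14]],
    [-1,[0,0,0],[0,0,-0.21]],
    [-1,[0,0,0],[0,0,-0.28]],
    [-1,[0,0,0],[0,0,-0.35]],
    [-1,[0,0,0],[0,0,-0.42]],
    [-1,[0,0,0],[0,0,-0.48]],
  ],
)

```text
time: 2.98
tool_pos: [0.3653, -0.2987, 0.1098]
tool_rot: [3.142, 0.0, -0.502]
contact_force: [-0.3, 0.3, 1.8]
opening: 0.0115
```

Call:
jog_arm(
  series=[
    [-1,[0,0,0],[0,0,-0.07]],
    [-1,[0,0,0],[0,0,-0.14]],
    [-1,[0,0,0],[0,0,-0.21]],
    [-1,[0,0,0],[0,0,-0.28]],
    [-1,[0,0,0],[0,0,-0.35]],
    [-1,[0,0,0],[0,0,-0.38]],
    [-1,[0,0,0],[0,0,-0.38]],
  ],
)

```text
time: 3.57
tool_pos: [0.3652, -0.2986, 0.1095]
tool_rot: [-3.141, 0.0, -0.124]
contact_force: [-0.2, 0.3, -0.8]
opening: 0.0119
```

```bash
python3 - <<'E'
from h import *
from cell import status,eyes
st=status.observe();print(st)
o=[]
for n,(u,v,w,h) in {"scene":(265,115,100,100),"top":(290,215,100,100)}.items():
    d=eyes.read_camera(n);np.savez(n+"2.npz",**d);o.append(cv2.resize(d["img"][v:v+h,u:u+w,::-1],(400,400),interpolation=cv2.INTER_CUBIC))
cv2.imwrite("pics/z2.png",np.hstack(o))
E
```

```text
{'time': 3.5667, 'qpos': array([-8.48024117e-01,  3.83850109e-01,  1.82934061e+00, -8.48412171e-05,
        9.28869878e-01,  8.46951520e-01]), 'qvel': array([ 0.00165118,  0.00068365, -0.00105931,  0.00066035, -0.00155973,
        0.06070517]), 'joint_efforts': array([ 6.08619812e-03, -4.06711686e+01, -1.96412194e+01,  6.35475386e-02,
       -3.33060825e-02, -5.27679697e-01]), 'tool_pos': array([ 0.36518958, -0.29858608,  0.10952807]), 'tool_rot': array([-3.14133364e+00,  3.95603316e-04, -1.24128445e-01]), 'contact_force': array([-0.22834865,  0.32790098, -0.82112297]), 'torque': array([ 0.08552475,  0.04991825, -0.00103294]), 'opening': 0.011870528357180318}
```

View pics/z2.png

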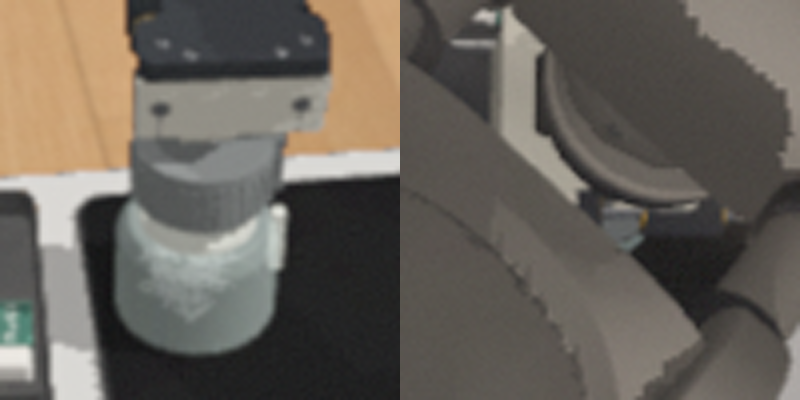

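The scene view shows the lid still up, with its underside above the white neck at about (205,235) in the zoom. The wrist force of -0.8 N equals the lid's weight, so the lid is hanging from the grip. I'll lower it gently.

Call:
jog_arm(
  series=[
    [-1,[0,0,0.001],[0,0,0]],
    [-1,[0,0,0.002],[0,0,0]],
    [-1,[0,0,0.003],[0,0,0]],
    [-1,[0,0,0.003],[0,0,0]],
  ],
)

```text
time: 4.0
tool_pos: [0.3652, -0.2986, 0.1065]
tool_rot: [-3.141, 0.0, -0.125]
contact_force: [-0.2, -0.0, -0.8]
opening: 0.0116
```

Call:
jog_arm(
  series=[
    [-1,[0,0,0.0015],[0,0,0]],
    [-1,[0,0,0.003],[0,0,0]],
    [-1,[0,0,0.0045],[0,0,0]],
    [-1,[0,0,0.006],[0,0,0]],
    [-1,[0,0,0.006],[0,0,0]],
    [-1,[0,0,0.006],[0,0,0]],
  ],
)

```text
time: 4.5
tool_pos: [0.3653, -0.2987, 0.1006]
tool_rot: [-3.141, 0.0, -0.125]
contact_force: [-0.8, -0.1, -1.4]
opening: 0.0115
```

Call:
jog_arm(
  series=[
    [-1,[0,0,0.0005],[0,0,0]],
    [-1,[0,0,0.001],[0,0,0]],
    [-1,[0,0,0.001],[0,0,0]],
  ],
)

```text
time: 4.75
tool_pos: [0.3654, -0.2988, 0.0999]
tool_rot: [3.141, -0.0, -0.125]
contact_force: [0.1, 0.3, 0.4]
opening: 0.0119
```

The lid has sunk about 10 mm. I'll turn it clockwise, level at first and then following the thread at 5 mm per 0.98 rad.

Call:
jog_arm(
  series=[
    [-1,[0,0,0],[0,0,0.07]],
    [-1,[0,0,0],[0,0,0.14]],
    [-1,[0,0,0],[0,0,0.21]],
    [-1,[0,0,0],[0,0,0.28]],
    [-1,[0,0,0],[0,0,0.35]],
    [-1,[0,0,0],[0,0,0.4]],
    [-1,[0,0,0],[0,0,0.4]],
  ],
)

```text
time: 5.33
tool_pos: [0.3653, -0.2988, 0.0998]
tool_rot: [3.141, -0.0, -0.527]
contact_force: [0.2, -0.1, -0.8]
opening: 0.0115
```

Call:
jog_arm(
  series=[
    [-1,[0,0,0.0003],[0,0,0.06]],
    [-1,[0,0,0.0006],[0,0,0.12]],
    [-1,[0,0,0.0009],[0,0,0.18]],
    [-1,[0,0,0.0012],[0,0,0.24]],
    [-1,[0,0,0.0015],[0,0,0.3]],
    [-1,[0,0,0.0015],[0,0,0.3]],
  ],
)

```text
time: 5.83
tool_pos: [0.3653, -0.2987, 0.0982]
tool_rot: [3.142, 0.0, -0.826]
contact_force: [0.3, -0.5, -1.0]
opening: 0.0116
```

Call:
jog_arm(
  series=[
    [-1,[0,0,0.0003],[0,0,0.06]],
    [-1,[0,0,0.0006],[0,0,0.12]],
    [-1,[0,0,0.0009],[0,0,0.18]],
    [-1,[0,0,0.0012],[0,0,0.24]],
    [-1,[0,0,0.0015],[0,0,0.3]],
    [-1,[0,0,0.0018],[0,0,0.36]],
    [-1,[0,0,0.0018],[0,0,0.36]],
  ],
)

```text
time: 6.42
tool_pos: [0.3653, -0.2987, 0.0964]
tool_rot: [3.142, -0.0, -1.184]
contact_force: [-0.4, 0.3, -0.1]
opening: 0.0119
```

Call:
jog_arm(
  series=[
    [-1,[0,0,0.0003],[0,0,0.05]],
    [-1,[0,0,0.0005],[0,0,0.1]],
    [-1,[0,0,0.0008],[0,0,0.15]],
    [-1,[0,0,0.001],[0,0,0.2]],
    [-1,[0,0,0.001],[0,0,0.2]],
  ],
)

```text
time: 6.83
tool_pos: [0.3653, -0.2987, 0.0954]
tool_rot: [3.142, -0.0, -1.383]
contact_force: [-0.2, -0.0, -1.5]
opening: 0.0114
```

```bash
python3 -c "
from cell import status
s=status.observe();print(s['joint_efforts'],s['torque'],s['contact_force'],s['tool_pos'])"
```

```text
[-1.17513890e-02 -4.10777235e+01 -1.89764482e+01 -6.92614209e-03
 -9.78030427e-02  7.15156775e-01] [ 0.10726394 -0.00343637  0.00641993] [-0.24117264 -0.01915539 -1.52716239] [ 0.36529999 -0.29871182  0.09541172]
```

Call:
jog_arm(
  series=[
    [-1,[0,0,0.0002],[0,0,0.04]],
    [-1,[0,0,0.0004],[0,0,0.08]],
    [-1,[0,0,0.0004],[0,0,0.08]],
    [-1,[0,0,0.0004],[0,0,0.08]],
  ],
)

```text
time: 7.17
tool_pos: [0.3654, -0.2986, 0.0952]
tool_rot: [-3.141, -0.0, -1.461]
contact_force: [1.1, 0.9, 1.6]
opening: 0.0118
```

```bash
python3 -c "
from cell import status
s=status.observe();print(s['joint_efforts'],s['torque'],s['contact_force'],s['tool_pos'])"
```

```text
[ -0.88385649 -40.20000815 -18.82740498  -0.18571058  -0.30576554
   0.34419375] [ 0.35659718 -0.14344993  0.25300033] [1.07838957 0.90786446 1.56677422] [ 0.3654178  -0.29862985  0.09516214]
```

Call:
jog_arm(
  series=[
    [-1,[0,0,0.0002],[0,0,0.03]],
    [-1,[0,0,0.0003],[0,0,0.05]],
    [-1,[0,0,0.0003],[0,0,0.05]],
    [-1,[0,0,0.0003],[0,0,0.05]],
  ],
)

```text
time: 7.5
tool_pos: [0.3654, -0.2987, 0.0951]
tool_rot: [-3.141, -0.0, -1.512]
contact_force: [0.2, 2.3, 5.8]
opening: 0.0119
```

```bash
python3 -c "
from cell import status
s=status.observe();print(s['joint_efforts'],s['torque'],s['contact_force'],s['tool_pos'])"
```

```text
[-1.43703986e+00 -3.84851182e+01 -1.84059030e+01  2.80176778e-02
 -6.58153631e-01  6.90988842e-01] [ 0.52282439 -0.04666767  0.60520562] [0.21258937 2.27879683 5.82039666] [ 0.3654316  -0.29870333  0.09509595]
```

The moment about z is rising (0.006 → 0.25 → 0.61 N m), which fits the home stop. One more nudge to make sure.

Call:
jog_arm(
  series=[
    [-1,[0,0,0],[0,0,0.03]],
    [-1,[0,0,0],[0,0,0.05]],
    [-1,[0,0,0],[0,0,0.05]],
    [-1,[0,0,0],[0,0,0.05]],
  ],
)

```text
time: 7.83
tool_pos: [0.3655, -0.2989, 0.0951]
tool_rot: [-3.141, -0.001, -1.562]
contact_force: [-0.7, 1.7, 5.2]
opening: 0.0124
```

```bash
python3 -c "
from cell import status
s=status.observe();print(s['torque'],s['contact_force'],s['tool_pos'],s['tool_rot'])"
```

```text
[ 0.402111   -0.00374682  0.71231476] [-0.66039743  1.7338645   5.22463062] [ 0.36546324 -0.2989458   0.09510182] [-3.14129579e+00 -9.09486679e-04 -1.56246769e+00]
```

It's at the stop: torque has levelled at 0.7 N m and the bar is starting to twist in the pads. I'll release and rise.

Call:
jog_arm(
  series=[
    [-0.2,[0,0,0],[0,0,0]],
    [-0.2,[0,0,0],[0,0,0]],
    [-0.2,[0,0,0],[0,0,0]],
    [-0.2,[0,0,0],[0,0,0]],
    [-0.2,[0,0,0],[0,0,0]],
    [-0.2,[0,0,0],[0,0,0]],
    [-0.2,[0,0,-0.01],[0,0,0]],
    [-0.2,[0,0,-0.03],[0,0,0]],
    [-0.2,[0,0,-0.06],[0,0,0]],
    [-0.2,[0,0,-0.09],[0,0,0]],
    [-0.2,[0,0,-0.12],[0,0,0]],
    [-0.2,[0,0,-0.12],[0,0,0]],
  ],
)

```text
time: 8.83
tool_pos: [0.3673, -0.3008, 0.2203]
tool_rot: [-3.135, -0.008, -1.565]
contact_force: [0.6, -1.5, -0.6]
opening: 0.0364
```

```bash
python3 - <<'E'
from h import *
from cell import status,eyes
st=status.observe();print(st["time"],st["tool_pos"],st["contact_force"],st["opening"])
o=[]
W=eyes.read_camera("wrist")
for n,(u,v,w,h) in {"scene":(265,115,100,100),"top":(290,215,100,100)}.items():
    d=eyes.read_camera(n);o.append(cv2.resize(d["img"][v:v+h,u:u+w,::-1],(400,400),interpolation=cv2.INTER_CUBIC))
    P=cloud(d)
    if n=="scene":S=P
for nm,d,P in(("wrist",W,cloud(W,wristT(st,W))),("scene",None,S)):
    r=np.hypot(P[...,0]-.3655,P[...,1]+.2985)
    m=(r<.036)&(P[...,2]>.1)&(P[...,2]<.13)
    if m.sum()<5: print(nm,"none");continue
    q=(P[m][:,:2]*1000).astype(np.float32);print(nm,m.sum(),np.percentile(P[m][:,2],[50,90]),cv2.minAreaRect(q))
    m=(r<.032)&(P[...,2]>.08)&(P[...,2]<.1);print("lidtop",np.percentile(P[m][:,2],[50,75,90]))
cv2.imwrite("pics/z3.png",np.hstack(o));cv2.imwrite("pics/w3.png",W["img"][:,:,::-1])
E
```

```text
8.8333 [ 0.36725083 -0.30083964  0.22026291] [ 0.59573206 -1.51005543 -0.56261667] 0.036410332899671986
wrist 648 [0.11218356 0.11326932] ((363.3074951171875, -298.04559326171875), (11.989935874938965, 44.99281692504883), 7.509826183319092)
lidtop [0.0885876  0.08905293 0.08952633]
scene 198 [0.11300333 0.11562127] ((366.6517333984375, -296.09521484375), (12.33657455444336, 46.8892707824707), 8.88170337677002)
lidtop [0.09090047 0.09180746 0.09295999]
```

View pics/z3.png

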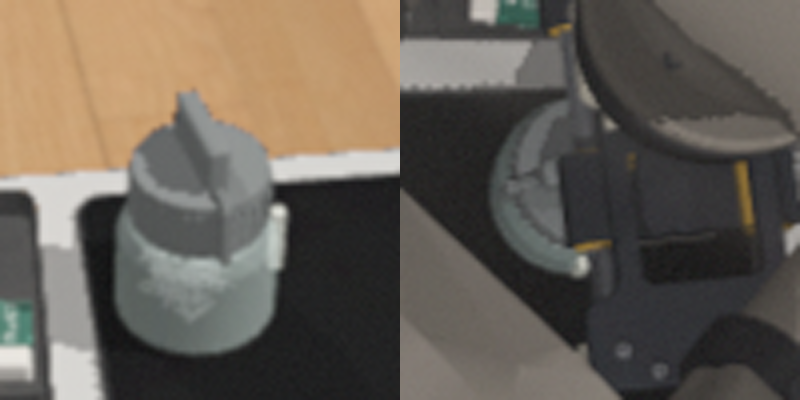

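View pics/w3.png

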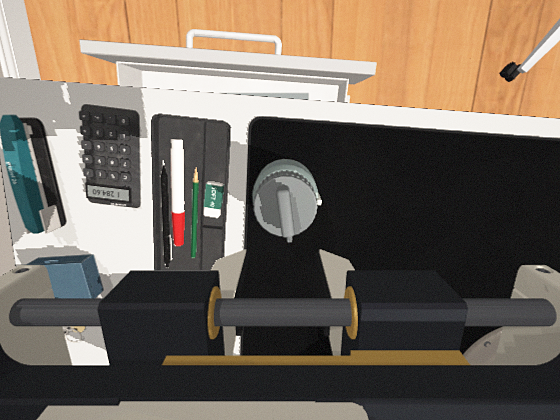

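The lid now sits low: lid top ≈ 0.089–0.091 m and bar top ≈ 0.113 m, against expected 0.090 and 0.114. The wrist view shows the bar at (288,210) and the rib at (320,201). I'll check the relative yaw in this one view to confirm it is at the stop.

```bash
python3 - <<'E'
from h import *
from cell import status,eyes
st=status.observe();W=eyes.read_camera("wrist");T=wristT(st,W);P=cloud(W,T);K=W["camera_matrix"]
def ray(u,v,z):
    d=T[:3,:3]@np.array([(u-K[0,2])/K[0,0],(v-K[1,2])/K[1,1],1]);return T[:3,3]+d*(z-T[2,3])/d[2]
m=white(W,150);m[:, :305]=0;m[:,335:]=0;m[:180]=0;m[225:]=0
v,u=np.nonzero(m);print(len(u),list(zip(u,v,P[m].round(4).tolist())))
# bar centre = axis
r=np.hypot(P[...,0]-.3655,P[...,1]+.2985)
b=(r<.036)&(P[...,2]>.107)&(P[...,2]<.13);R=cv2.minAreaRect((P[b][:,:2]*1000).astype(np.float32));print(R)
c=np.array(R[0])/1000
# glass circle: silhouette fit
g=(P[...,2]>.012)&(P[...,2]<.052)&(r<.045);q=P[g][:,:2];A=np.c_[2*q,np.ones(len(q))];s=np.linalg.lstsq(A,(q**2).sum(1),rcond=None)[0];print("circ",s[:2],len(q))
for z in (.053,.058,.063):
    p=ray(u.mean(),v.mean(),z);a=np.arctan2(p[1]-c[1],p[0]-c[0]);print(z,p,np.hypot(*(p[:2]-c)),np.degrees(a), "rel",np.radians(R[2]+90)-a)
cv2.imwrite("pics/w4.png",cv2.resize(W["img"][150:260,235:345,::-1],(600,600),interpolation=cv2.INTER_CUBIC))
E
```

```text
358 [(np.int64(308), np.int64(180), [0.336, -0.3153, 0.0553]), (np.int64(309), np.int64(180), [0.3348, -0.3151, 0.0544]), (np.int64(310), np.int64(180), [0.3335, -0.3145, 0.0516]), (np.int64(311), np.int64(180), [0.3326, -0.3148, 0.0529]), (np.int64(308), np.int64(181), [0.3359, -0.3142, 0.0554]), (np.int64(309), np.int64(181), [0.3348, -0.3141, 0.0548]), (np.int64(310), np.int64(181), [0.3336, -0.3136, 0.0524]), (np.int64(311), np.int64(181), [0.3325, -0.3136, 0.0524]), (np.int64(309), np.int64(182), [0.3349, -0.3132, 0.0554]), (np.int64(310), np.int64(182), [0.3337, -0.3129, 0.0543]), (np.int64(311), np.int64(182), [0.3325, -0.3127, 0.0529]), (np.int64(312), np.int64(182), [0.3314, -0.3125, 0.0523]), (np.int64(310), np.int64(183), [0.3337, -0.3119, 0.0545]), (np.int64(311), np.int64(183), [0.3324, -0.3113, 0.0516]), (np.int64(312), np.int64(183), [0.3313, -0.3113, 0.0518]), (np.int64(305), np.int64(184), [0.3416, -0.3183, 0.0882]), (np.int64(311), np.int64(184), [0.3326, -0.3107, 0.054]), (np.int64(312), np.int64(184), [0.3314, -0.3106, 0.0535]), (np.int64(305), np.int64(185), [0.3
[... 19696 characters left out ...]
3]), (np.int64(305), np.int64(223), [0.3406, -0.2796, 0.0891]), (np.int64(306), np.int64(223), [0.3396, -0.2795, 0.089]), (np.int64(305), np.int64(224), [0.3405, -0.2783, 0.0884]), (np.int64(306), np.int64(224), [0.3394, -0.2779, 0.0873])]
((363.34320068359375, -297.65838623046875), (12.072636604309082, 45.58269119262695), 7.455474376678467)
circ [ 0.36301468 -0.29776054] 459
0.053 [ 0.33326585 -0.29131103  0.053     ] 0.030739807801517135 168.08347092030064 rel -1.2326910837733815
0.058 [ 0.33374591 -0.29271862  0.058     ] 0.030006685323533944 170.5247082643437 rel -1.2752987132495748
0.063 [ 0.33422596 -0.2941262   0.063     ] 0.02933070136614464 173.08330383560184 rel -1.3199546301949745
```

View pics/w4.png

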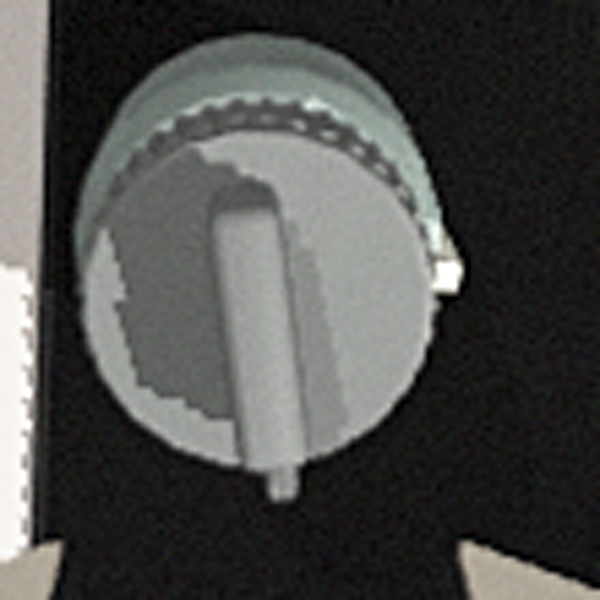

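In this view the rib top is at about (317,200), which puts the jar yaw at ≈ -0.09. The lid yaw is -1.44, so relative yaw is -1.35 ± 0.03. That fits home (-1.38), but the bar twisted about 0.12 rad in the pads. There's plenty of time, so I'll re-grip it aligned and with more force, then press it against the stop once more.

Call:
jog_arm(
  series=[
    [-0.2,[0,0,0.03],[0,0,-0.09]],
    [-0.2,[0,0,0.06],[0,0,-0.09]],
    [-0.2,[0,0,0.09],[0,0,-0.09]],
    [-0.2,[0,0,0.11],[0,0,-0.09]],
    [-0.2,[0,0,0.118],[0,0,-0.09]],
    [-0.2,[0,0,0.119],[0,0,-0.09]],
    [-0.2,[0,0,0.119],[0,0,-0.09]],
  ],
)

```text
time: 9.62
tool_pos: [0.3652, -0.2986, 0.0954]
tool_rot: [3.141, 0.001, -1.475]
contact_force: [0.0, 0.1, 1.4]
opening: 0.0367
```

Call:
jog_arm(
  series=[
    [-1,[0,0,0],[0,0,0]],
    [-1,[0,0,0],[0,0,0]],
    [-1,[0,0,0],[0,0,0]],
    [-1,[0,0,0],[0,0,0]],
    [-1,[0,0,0],[0,0,0]],
    [-1,[0,0,0],[0,0,0]],
    [-1,[0,0,0],[0,0,0]],
    [-1,[0,0,0],[0,0,0]],
  ],
  squeeze=50,
)

```text
time: 10.28
tool_pos: [0.3657, -0.299, 0.0964]
tool_rot: [-3.141, -0.001, -1.475]
contact_force: [0.1, 0.5, 5.2]
opening: 0.0116
```

```bash
python3 -c "
from cell import status
s=status.observe();print(s['torque'],s['contact_force'],s['tool_pos'],s['tool_rot'])"
```

```text
[0.3182319  0.00589553 0.24065103] [0.08677544 0.50213051 5.23045576] [ 0.36565814 -0.29903696  0.09641564] [-3.14080325e+00 -1.26694912e-03 -1.47481263e+00]
```

Call:
jog_arm(
  series=[
    [-1,[0,0,0],[0,0,0.02]],
    [-1,[0,0,0],[0,0,0.04]],
    [-1,[0,0,0],[0,0,0.04]],
    [-1,[0,0,0],[0,0,0.04]],
  ],
)

```text
time: 10.62
tool_pos: [0.3656, -0.299, 0.0964]
tool_rot: [-3.141, -0.001, -1.514]
contact_force: [0.4, 0.7, 6.3]
opening: 0.0118
```

```bash
python3 -c "
from cell import status
s=status.observe();print(s['torque'],s['contact_force'],s['tool_pos'],s['tool_rot'])"
```

```text
[ 0.30752466 -0.04654822  0.61290726] [0.41842378 0.73662681 6.34266463] [ 0.36563196 -0.29904405  0.0964133 ] [-3.14098791e+00 -1.38988853e-03 -1.51386247e+00]
```

Call:
jog_arm(
  series=[
    [-0.2,[0,0,0],[0,0,0]],
    [-0.2,[0,0,0],[0,0,0]],
    [-0.2,[0,0,0],[0,0,0]],
    [-0.2,[0,0,0],[0,0,0]],
    [-0.2,[0,0,0],[0,0,0]],
    [-0.2,[0,0,0],[0,0,0]],
    [-0.2,[0,0,-0.01],[0,0,0]],
    [-0.2,[0,0,-0.03],[0,0,0]],
    [-0.2,[0,0,-0.06],[0,0,0]],
    [-0.2,[0,0,-0.09],[0,0,0]],
    [-0.2,[0,0,-0.12],[0,0,0]],
    [-0.2,[0,0,-0.12],[0,0,0]],
  ],
)

```text
time: 11.62
tool_pos: [0.3672, -0.3008, 0.2212]
tool_rot: [-3.135, -0.008, -1.515]
contact_force: [0.6, -0.2, 1.5]
opening: 0.0364
```

Call:
jog_arm(
  series=[
    [-0.2,[0,0,0],[0,0,0]],
    [-0.2,[0,0,0],[0,0,0]],
    [-0.2,[0,0,0],[0,0,0]],
    [-0.2,[0,0,0],[0,0,0]],
  ],
)

```text
time: 11.95
tool_pos: [0.3649, -0.2982, 0.2144]
tool_rot: [3.14, 0.002, -1.515]
contact_force: [-0.2, 0.7, -0.1]
opening: 0.0365
```

```bash
python3 - <<'E'
from h import *
from cell import status,eyes
st=status.observe();W=eyes.read_camera("wrist");P=cloud(W,wristT(st,W))
print(st["time"],st["tool_pos"],st["tool_rot"],st["contact_force"])
r=np.hypot(P[...,0]-.3655,P[...,1]+.2985)
b=(r<.036)&(P[...,2]>.107)&(P[...,2]<.13);print(cv2.minAreaRect((P[b][:,:2]*1000).astype(np.float32)),np.median(P[b][:,2]))
m=(r<.032)&(P[...,2]>.08)&(P[...,2]<.1);print("lidtop",np.median(P[m][:,2]))
d=eyes.read_camera("scene");P=cloud(d)
p=P[215:300,210:275].reshape(-1,3);p=p[p[:,2]>.105];print("closed bar",cv2.minAreaRect((p[:,:2]*1000).astype(np.float32)))
r=np.hypot(P[...,0]-.3655,P[...,1]+.2985);m=(r<.036)&(P[...,2]>.1);q=P[m];print("scene bar",q[:,2].max(),cv2.minAreaRect((q[:,:2]*1000).astype(np.float32)))
cv2.imwrite("pics/s5.png",d["img"][:,:,::-1])
E
```

```text
11.95 [ 0.36486412 -0.2982165   0.21444957] [ 3.13993004e+00  2.04892659e-03 -1.51524438e+00] [-0.19627457  0.65027269 -0.11886399]
((363.3509521484375, -297.6164245605469), (11.959228515625, 45.80671310424805), 7.355085849761963) 0.11224052985474925
lidtop 0.08857437916811955
closed bar ((524.1918334960938, 133.88525390625), (543.1401977539062, 25.140443801879883), 89.28462982177734)
scene bar 0.38566275322537846 ((365.6233825683594, -291.0567321777344), (69.31594848632812, 57.184104919433594), 8.298312187194824)
```

View pics/s5.png

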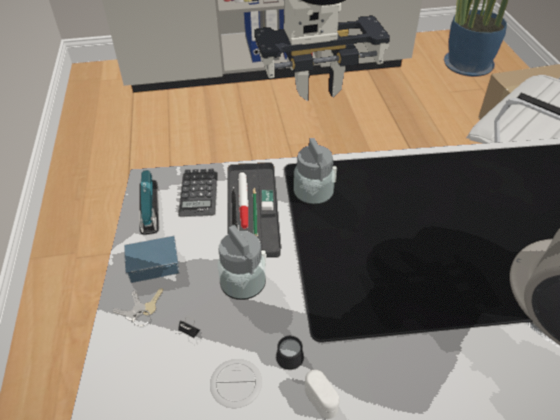

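The lid yaw is unchanged (7.46° before, 7.36° now) after pressing 0.6 N m against the stop, and the lid is low. In the scene view the shut jar at (242,260) hasn't moved, and the gripper is well above everything.

```bash
python3 -c "
from cell import job
print(job.hand_in())"
```

```text
the job is handed in; nothing more can be done
None
```

The loose lid is screwed fully home on its jar and released, and I handed the job in at about 12 s of the 35 s allowed. I pinched the bar and turned the lid anticlockwise 0.86 rad at constant height. I then lowered it about 10 mm into the thread and turned it clockwise 1.39 rad down to the stop. A second grip pressed it against the stop once more before I let go.

**Last checks**
- **Home stop:** pressing with 0.6–0.7 N m clockwise left the lid's yaw unchanged between the two presses (to 0.1°).
- **Height:** lid top measured 0.0886 m by the wrist camera and 0.091 m by the scene camera (scene reading taken before the second press), against 0.090 m expected. The wrist camera put the bar top at 0.112 m, about 2 mm below the expected 0.114 m and within calibration.
- **Clear of the robot:** the gripper was open and about 0.1 m above the lid, with no contact force.
- **Shut jar:** it looks unmoved in the final scene picture.

**What disagreed or failed**
- **Relative yaw:** the camera gave about -1.35 ± 0.03 rad rather than -1.38. I relied on the stop torque, since the rib is hard to measure more closely.
- **Grip slip:** the bar twisted about 0.12 rad in the pads during the first tightening, which is why I gripped it again.
- **Height while held:** the hand may have carried the lid's 0.8 N weight for a moment just before the drop, but it never rose.
- **Final scene-camera numbers:** in the last script these were spoiled by background points, so the shut jar's position was judged by eye.

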